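# Tip the lamp-base adapters into the dish and nest the emptied scoop

### The arm

A 7-joint arm with a two-finger parallel gripper is mounted at the origin on the work surface. World frame = base frame: x ahead of the robot, y to its left, z up, the work surface at z = 0. Lengths are in m, angles in rad, forces in N, time in s.
With the tool pointing down it reaches from about 0.4 to 0.9 m from the base axis. Payload 5.6 kg.
Tool frame: the origin (TCP) lies midway between the tips of the shut fingers; the grasp point (between the pads) lies 19 mm behind it; y points along the fingers, z is the direction in which the jaws open and shut, and the axes are right-handed (so a half turn about y gives the same grasp; the last joint's range is limited). The gripper opens to 92 mm and grips with 3 to 60 N. Pads are 20 mm wide; open, the fingers measure 128 mm over their backs; the gripper's body (75 mm by 189 mm) begins 69 mm behind the grasp point.
Start: joints at [-1.206, 0.468, -0.012, 1.603, 0.006, 1.071, -0.056], TCP at [0.258, 0.597, 0.215] pointing down, gripper open.
Joint ranges: [-2.53, 2.53], [-0.31, 2.02], [-1.57, 1.55], [0.28, 2.44], [-1.29, 4.43], [0.15, 1.84], [-2.92, 2.92]. Speed limits (rad/s): [2.57, 2.57, 3.14, 3.14, 3.14, 3.14, 3.14].

### API

Orientations are given as a 3x3 rotation matrix whose columns are the frame's x, y, z axes.
In Python, from station import env, effector, solver, viewer, workorder, search_frame, tip_of gives the robot as it stands. Calls block until the motion is done:
- env.reach(position, orientation): joint-space move of the TCP to a pose.
- env.movel(position, frame=None, rate=0.15): straight line of the TCP; frame=None keeps the orientation; rate is the mean speed in m/s.
- env.goto_joints(angles): joint-space move.
- effector.release() and effector.grasp(squeeze=None): open the fingers fully, or close them until they stop; squeeze is the grip in N (None keeps the last).
- env.pause(seconds).
- solver.inverse_kinematics(position, orientation): joint angles nearest the present ones, or None.
- env.sense(): the state.
- viewer.read_camera(name): name is "scene" or "top"; returns (picture, depth): 480x640x3 uint8, red, green, blue; 480x640 float32, m along the optical axis (not along the pixel's ray), 0 where there is no reading.
- viewer.camera_info(name): a dict with "intrinsics" (3x3 intrinsics, pixels), "eye" and "rotation" of the camera in the world. Camera axes: x right, y up, looking along -z (the intrinsics and any distortion apply to the point x, -y, -z); pixel columns grow to the right and rows downward; lengths in m; the calibration is good to about 2 mm. A picture is of the moment at which its call begins. camera_info takes no time and is no camera call.
A pose or a line that the arm cannot do raises env.PlanningError and nothing moves.
- workorder.finish_job(): hands the job in, once; it reports no verdict.
Trained networks look in the newest picture that a camera, given by its name, has taken for a name from the list of things; names that differ only in an ending like _2 or _b are one class to them, and where a whole thing is asked for, a point or a joint stands for the part that bears it (a point fixed in the world has none). Each returns a list of dicts, best first, with "score" (0 to 1); they miss things now and then, are a little off and sometimes report something else, mostly with a low value. They report only what shows in the picture. A call takes as long as a camera call. They do not tell look-alikes from the thing itself.
- search_frame(camera, name): "at" ([x, y, z] in m, in world coordinates, good to about 4 mm: the middle of the surface that is visible of it).
- tip_of(camera, name): "at" ([x, y, z] in m, in world coordinates, good to about 4 mm: a listed point, or the origin of a listed thing).
The state is a dict: "t": time; "joint_positions": joint angles; "joint_velocities": joint speeds; "tau": joint torques, N m; "ee_pos": TCP position; "tcp_rot": TCP orientation; "wrist_force": force on the tool from outside, world axes, zero at the start; "moment": the same for the moment, N m; "gripper_width": finger opening in m.
Only numpy, scipy, OpenCV 4.12 (cv2) and the standard library are available. Lean on these libraries where they do the work, as an engineer would, in place of code of your own. Each camera call takes 0.05 s, during which the arm holds its last target.

### The job

Pick up the small steel scoop with the straight handle and tip all six lamp-base adapters out of it into the white ceramic dish, pouring from low over the dish, and then put the emptied scoop upright inside the wider steel basin, lowering it gently until it stands on the basin's floor before you let go. Leave the other things on the shelf where they are, and keep the dish and basin standing about where they are.

Things in the scene. Friction and masses are not known exactly. Their poses are not given: they have to be found in the camera images.
- scoop: Small round plain-metal scoop cup with one straight handle; holds the six adapters at the start. Origin: centre of its underside; z up, handle along -x. Cup 80 mm high, outside radius 36 mm at the foot, 50 mm at the rim (walls flare 10 degrees), wall 3.5 mm, floor 5 mm. About 0.18 kg empty (varies by a quarter). Must be rolled some 110 to 120 degrees and jogged to empty it.
- scoop_handle (a point): Grip point on the scoop's handle, a level round bar 14 mm thick: on its axis, 100 mm from the cup's axis, 70 mm above the underside; the bar ends 148 mm out in an 18 mm ball. Gripped leaning 45 degrees about the bar, it can be rolled over farther. It may swivel in the fingers by an unknown amount, and no scoop pose is reported while held: feel for the basin's floor.
- scoop_rim (a point): Centre of the scoop's mouth, 80 mm above its underside on the cup's axis. Not reported while held.
- basin: Wider, low, round plain-metal basin without a handle, empty, standing loose on the shelf, 0.5 kg. Origin: centre of its underside, z up. 60 mm high, outside radius 47 mm at the foot and 64 mm at the rim, wall 4 mm, floor 5 mm thick. Nested, the scoop stands on this floor with 7 mm play all round at the foot and its handle 8 mm above the rim.
- dish: White ceramic dish, empty, standing loose on the shelf, 0.6 kg. Origin: centre of its underside, z up. 46 mm high, outside radius 62 mm at the foot and 84 mm at the rim, wall 5 mm, floor 6 mm thick.
- adapter0_mid (a point): Middle of one of the six lamp-base adapters: chunky cylinder 26 mm across and 30 mm long, half white ceramic, half brass screw shell, smooth and slippery, about 30 g. At the start they stand in the scoop in two layers of three.
- adapter1_mid (a point): Middle of one of the six lamp-base adapters: chunky cylinder 26 mm across and 30 mm long, half white ceramic, half brass screw shell, smooth and slippery, about 30 g. At the start they stand in the scoop in two layers of three.
- adapter2_mid (a point): Middle of one of the six lamp-base adapters: chunky cylinder 26 mm across and 30 mm long, half white ceramic, half brass screw shell, smooth and slippery, about 30 g. At the start they stand in the scoop in two layers of three.
- adapter3_mid (a point): Middle of one of the six lamp-base adapters: chunky cylinder 26 mm across and 30 mm long, half white ceramic, half brass screw shell, smooth and slippery, about 30 g. At the start they stand in the scoop in two layers of three.
- adapter4_mid (a point): Middle of one of the six lamp-base adapters: chunky cylinder 26 mm across and 30 mm long, half white ceramic, half brass screw shell, smooth and slippery, about 30 g. At the start they stand in the scoop in two layers of three.
- adapter5_mid (a point): Middle of one of the six lamp-base adapters: chunky cylinder 26 mm across and 30 mm long, half white ceramic, half brass screw shell, smooth and slippery, about 30 g. At the start they stand in the scoop in two layers of three.
- bulb_a: Spiral energy-saver bulb lying on the shelf, 120 mm long, 48 mm across; bystander.
- bulb_b: Second spiral energy-saver bulb, same size; bystander.
- screwdriver: Screwdriver lying on the shelf, 190 mm long, about 30 mm high; bystander.
- lantern: Rechargeable lantern with a push button, 96 mm across and 205 mm high, standing; bystander.
- jar: Glass jar with a metal lid, 70 mm across, 100 mm high, standing; bystander.
Mind the look-alikes: they are no part of the job. Leave any green, red or turquoise look-alike of the basin alone.

How it is judged:
On the way, in this order (a step that is already met when the one before it is completed fails the run):
1. the scoop, held in the fingers, is tipped past 40 degrees with its mouth above the dish (angle between scoop's own z axis and vertical above 0.7 rad and horizontal distance between scoop_rim and dish below 0.13 m and height (world z) of scoop_rim above 0.07 m and contact force between the fingers and scoop above 1 N).
2. all six adapters lie in the dish (horizontal distance between each of adapter0_mid, adapter1_mid, adapter2_mid, adapter3_mid, adapter4_mid, adapter5_mid and dish below 0.078 m and z of adapter0_mid in the frame of dish between 0.008 and 0.062 m and z of adapter1_mid in the frame of dish between 0.008 and 0.062 m and z of adapter2_mid in the frame of dish between 0.008 and 0.062 m and z of adapter3_mid in the frame of dish between 0.008 and 0.062 m and z of adapter4_mid in the frame of dish between 0.008 and 0.062 m and z of adapter5_mid in the frame of dish between 0.008 and 0.062 m), for 0.2 s.
3. the scoop, still held, stands upright on the floor of the basin and bears on it (horizontal distance between scoop and basin below 0.015 m and z of scoop in the frame of basin below 0.016 m and angle between scoop's own z axis and vertical below 0.25 rad and contact force between scoop and basin above 1 N and contact force between the fingers and scoop above 0.5 N), for 0.1 s.
At the end, for the whole second after the job is handed in: All six adapters lie in the dish (middles within 78 mm of its axis and 8 to 62 mm above its underside); the scoop stands in the basin, its axis within 15 mm of the basin's and its underside less than 16 mm above the basin's; scoop, basin and dish are upright within 0.1 rad and at rest (all of step 2 and horizontal distance between scoop and basin below 0.015 m and z of scoop in the frame of basin below 0.016 m and angle between each of scoop, basin, dish's own z axis and vertical below 0.1 rad and linear speed of each of scoop, basin, dish below 0.03 m/s); the robot touches nothing.
It fails at once if another thing on the shelf is shoved by more than 40 mm or knocked over (distance of any of bulb_a, bulb_b, screwdriver, lantern, jar from where it was at the start of the episode above 0.04 m or angle between any of lantern, jar's own z axis and vertical above 0.5 rad).
It fails at once if the dish or the basin is shoved by more than 60 mm or tipped (distance of any of dish, basin from where it was at the start of the episode above 0.06 m or angle between any of dish, basin's own z axis and vertical above 0.5 rad).
It fails at once if the scoop is poured from high: tipped over with its mouth more than 250 mm above the shelf (angle between scoop's own z axis and vertical above 1 rad and height (world z) of scoop_rim above 0.25 m).
It fails at once if the scoop is rammed into the basin (over 30 N) (contact force between scoop and basin above 30 N).
It also fails if it takes over 64 s, if anything falls off the work surface, if the arm or the gripper's body presses on something with over 40 N, if the wrist force passes 120 N, or if a joint passes its speed limit or range.

## Working session

There is one attempt and no reset: what is moved stays moved. The work goes in short steps, each a Python script; the robot and the scene stay as the last script left them, time stands still between calls to the robot, and variables do not carry over. Pictures are saved under pics/ and viewed, and the job is handed in when it is done.

```bash
ls; mkdir -p pics
python3 - <<'E'
from station import env, effector, solver, viewer, workorder, search_frame, tip_of
import cv2
for c in ("scene","top"):
    p,d=viewer.read_camera(c); cv2.imwrite(f"pics/{c}0.png",p[:,:,::-1])
    for n in ("scoop","basin","dish","scoop_handle","scoop_rim"):
        f=tip_of(c,n)
        print(c,n,[( [round(float(v),3) for v in r["at"]],round(r["score"],2)) for r in f[:4]])
    i=viewer.camera_info(c); print(i)
s=env.sense(); print(s["t"],s["wrist_force"],s["tcp_rot"])
E
```

```text
pics
scene scoop [([0.543, -0.304, 0.003], 0.68)]
scene basin [([0.761, -0.347, -0.002], 0.97), ([0.334, 0.18, -0.002], 0.86), ([0.626, 0.003, 0.0], 0.72), ([0.356, -0.028, 0.0], 0.68)]
scene dish [([0.584, 0.292, 0.0], 0.89)]
scene scoop_handle [([0.446, -0.277, 0.071], 0.95)]
scene scoop_rim [([0.542, -0.304, 0.081], 0.88)]
{'intrinsics': array([[451.60936013,   0.        , 323.28906624],
       [  0.        , 451.60936013, 227.69007358],
       [  0.        ,   0.        ,   1.        ]]), 'eye': array([ 1.02230801, -0.27212105,  1.00662034]), 'rotation': array([[ 0.48379592, -0.76270378,  0.42921376],
       [ 0.87513   ,  0.41630858, -0.24664679],
       [ 0.00943307,  0.49494455,  0.86887336]])}
top scoop [([0.54, -0.304, -0.0], 0.55)]
top basin [([0.762, -0.348, -0.0], 0.93), ([0.357, -0.032, -0.004], 0.91), ([0.625, 0.009, -0.004], 0.87), ([0.337, 0.178, -0.001], 0.7)]
top dish [([0.583, 0.287, -0.002], 0.89), ([0.623, 0.004, -0.004], 0.43)]
top scoop_handle [([0.446, -0.283, 0.071], 0.62)]
top scoop_rim [([0.539, -0.305, 0.078], 0.91)]
{'intrinsics': array([[594.85396458,   0.        , 324.56495155],
       [  0.        , 594.85396458, 241.91401774],
       [  0.        ,   0.        ,   1.        ]]), 'eye': array([ 0.4754984 , -0.00864764,  1.26729263]), 'rotation': array([[ 0.02233214,  0.99811764, -0.05711788],
       [-0.99969766,  0.02288246,  0.00899885],
       [ 0.01028891,  0.05689965,  0.99832688]])}
0.6 [ 0.56954582 -0.65796311 -0.36147156] [[ 9.17985207e-01  6.01006429e-05  3.96614620e-01]
 [-3.96614622e-01  2.66237226e-05  9.17985207e-01]
 [ 4.46121435e-05 -9.99999998e-01  4.82769773e-05]]
```

View pics/top0.png

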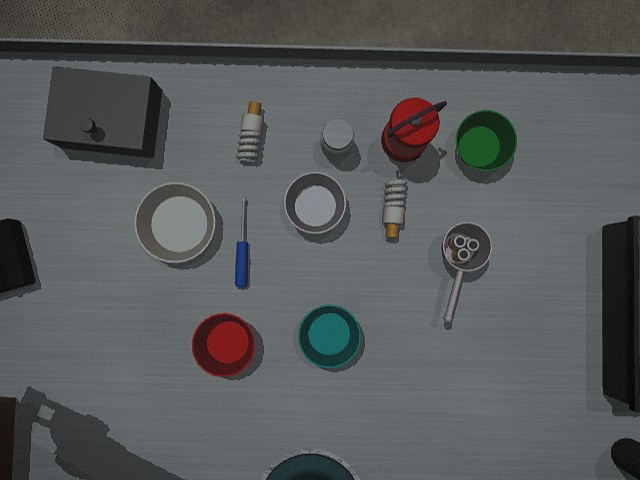

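View pics/scene0.png

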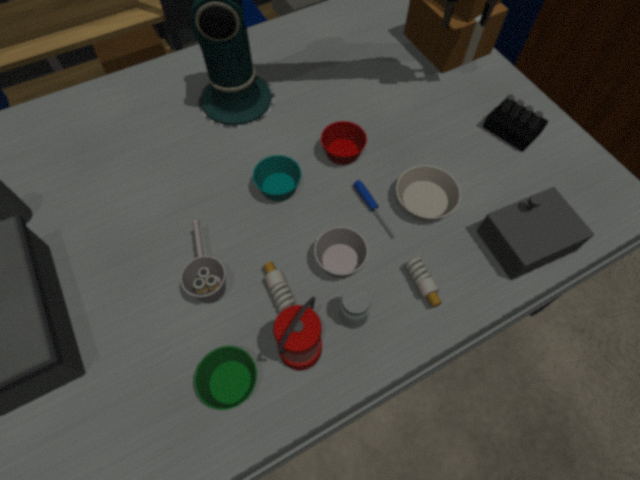

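The basin candidates in the top picture are green (487,140), plain grey (316,203), red (223,345) and turquoise (329,337). Only the grey one is plain metal, so it should be the basin. The dish is the larger white one at (176,222). The scoop is at (466,246), with its handle running to (448,322). I'll check one enlarged crop and see which poses the IK can reach.

```bash
cat > h.py <<'E'
from station import env, effector, solver, viewer, workorder, search_frame, tip_of
import numpy as np, cv2
from scipy.spatial.transform import Rotation as Ro
rx=lambda a: Ro.from_euler('x',a,degrees=True).as_matrix()
rz=lambda a: Ro.from_euler('z',a,degrees=True).as_matrix()
T0=np.array([[1,0,0],[0,0,1],[0,-1,0]],float)
FL=np.diag([-1,1,-1.])
G=0.08
SC=np.array([.541,-.304,0]); YAW=-14.0
BA=np.array([.6255,.006,0]); DI=np.array([.5835,.2895,0])
def tool(yaw,ang,grasp,flip=0):
    R=rz(yaw)@rx(ang)@T0
    if flip: R=R@FL
    return grasp+0.019*R[:,1],R
def grasp_of(cup,yaw): return np.asarray(cup)+rz(yaw)@np.array([-G,0,.07])
def pourgrasp(yaw,sgn,z,off):  # roll about +x by sgn pours to -y*sgn
    return DI*[1,1,0]+rz(yaw)@np.array([-G,sgn*off,z])
E
cat > ik.py <<'E'
from h import *
IK=lambda pr: solver.inverse_kinematics(*pr)
p,_=viewer.read_camera("top")
cv2.imwrite("pics/crop0.png",cv2.resize(p[160:340,120:500,::-1],None,fx=2,fy=2,interpolation=cv2.INTER_CUBIC))
for sgn in (1,-1):
  for fl in (0,1):
    for lean in (30,45,55):
      L=-sgn*lean
      q=IK(tool(YAW,L,grasp_of(SC,YAW),fl)); q2=IK(tool(YAW,L,grasp_of(SC+[0,0,.15],YAW),fl))
      res=[]
      for yaw in range(-180,180,15):
        ok=[IK(tool(yaw,L+sgn*r,pourgrasp(yaw,sgn,.15,.035),fl)) is not None for r in (0,60,90,115,125)]
        if sum(ok)>=4: res.append((yaw,''.join('.X'[o] for o in ok)))
      pl=[yaw for yaw in range(-180,180,15) if IK(tool(yaw,L,grasp_of(BA+[0,0,.005],yaw),fl)) is not None and IK(tool(yaw,L,grasp_of(BA+[0,0,.1],yaw),fl)) is not None]
      print(sgn,fl,lean,"pick",q is not None,q2 is not None,None if q is None else np.round(q,2),"pour",res,"place",pl)
print(env.sense()["t"])
E
python3 ik.py
```

```text
1 0 30 pick True True [-0.16  0.6   0.45  2.07  0.51  0.59  1.11] pour [(-180, 'XXXXX'), (-165, 'XXXXX'), (-150, 'XXXXX'), (-135, 'XXXXX'), (-120, 'XXXXX'), (-105, 'XXXXX'), (-90, 'XXXXX'), (-75, 'XXXXX'), (-60, 'XXXXX'), (-45, 'XXXXX'), (-30, 'XXXXX'), (-15, 'XXXX.'), (0, 'XXXXX'), (15, 'XXXXX'), (30, 'XXXXX'), (45, 'XXXXX'), (60, 'XXXX.')] place [-180, -165, -150, -135, -120, -105, -90, -75, -60, -45, -30, -15, 0, 15, 30, 45, 60, 75, 90, 105, 120, 135, 150, 165]
1 0 45 pick True True [-0.29  0.71  0.46  2.07  0.77  0.72  0.75] pour [(-180, 'XXXXX'), (-165, 'XXXXX'), (-150, 'XXXXX'), (-135, 'XXXXX'), (-120, 'XXXXX'), (-105, 'XXXXX'), (-90, '.XXXX'), (-75, '.XXXX'), (-60, '.XXXX'), (-45, '.XXXX'), (-30, 'XXXXX'), (-15, 'XXXXX'), (0, 'XXXXX'), (15, 'XXXXX'), (30, 'XXXXX'), (45, 'XXXXX'), (60, 'XXXXX')] place [-180, -165, -150, -135, -120, -75, -60, -45, -30, -15, 0, 15, 30, 45, 60, 75, 90, 105, 120, 135, 150, 165]
1 0 55 pick True True [-0.35  0.8   0.45  2.05  0.88  0.84  0.58] pour [(-180, 'XXXXX'), (-165, 'XXXXX'), (-150, 'XXXXX'), (-135, 'XXXXX'), (-120, 'XXXXX'), (-105, '.XXXX'),
[... 3769 characters left out ...]
XXXXX'), (75, 'XXXXX'), (90, '.XXXX'), (105, '.XXXX'), (120, '.XXXX'), (135, '.XXXX'), (150, '.XXXX'), (165, 'XXXXX')] place [-180, -165, -150, -135, -120, -105, -90, -75, -60, -45, -30, -15, 0, 15, 30, 45, 60, 75, 120, 135, 150, 165]
-1 1 55 pick True True [ 0.34  1.05  0.79  1.71 -1.17  1.78 -0.16] pour [(-180, 'XXXXX'), (-165, 'XXXXX'), (-150, 'XXXXX'), (-135, 'XXXXX'), (-120, 'XXXXX'), (-15, 'XXXXX'), (0, 'XXXXX'), (15, 'XXXXX'), (30, 'XXXXX'), (45, 'XXXXX'), (60, 'XXXXX'), (75, '.XXXX'), (90, '.XXXX'), (105, '.XXXX'), (120, '.XXXX'), (135, '.XXXX'), (150, '.XXXX'), (165, '.XXXX')] place [-180, -165, -150, -135, -120, -105, -90, -75, -60, -45, -30, -15, 0, 15, 30, 45, 135, 150, 165]
0.65
```

View pics/crop0.png

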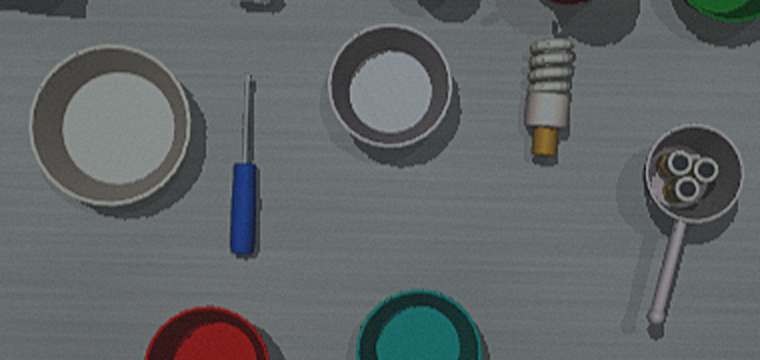

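Run:
```python
from h import *
IK=lambda pr: solver.inverse_kinematics(*pr)
f=lambda q: None if q is None else np.round(q,2)
L=-50
print("pre",f(IK(tool(YAW,L,grasp_of(SC,YAW)+.1*-tool(YAW,L,SC)[1][:,1]))))
print("pick",f(IK(tool(YAW,L,grasp_of(SC,YAW)))))
for yaw in (-30,-15,0,15):
  print("pour",yaw)
  for r in (0,40,80,120,130): print(r,f(IK(tool(yaw,L+r,pourgrasp(yaw,1,.145,.035)))))
for yaw in (-15,0,15):print("place",yaw,f(IK(tool(yaw,L,grasp_of(BA+[0,0,.005],yaw)))),f(IK(tool(yaw,L,grasp_of(BA+[0,0,.1],yaw)))))
```

```text
pre [-0.38  0.62  0.36  2.02  0.76  1.    0.7 ]
pick [-0.32  0.75  0.46  2.06  0.83  0.78  0.66]
pour -30
0 None
40 [-0.76  0.63  0.12  1.57 -0.    1.11  0.39]
80 [-0.32  0.43 -0.24  2.04 -0.6   0.27  1.07]
120 [ 0.68  1.43 -1.34  2.26  2.93  0.5  -1.48]
130 [ 0.75  1.69 -1.36  2.25  3.16  0.48 -1.42]
pour -15
0 [-0.91  0.95  0.16  1.23  0.28  1.74  0.48]
40 [-0.75  0.58  0.08  1.65  0.07  1.05  0.59]
80 [-0.19  0.45 -0.32  2.02 -0.65  0.42  1.42]
120 [-0.92  0.94  0.88  2.26  4.14  1.71  2.65]
130 [-0.74  0.96  0.65  2.24  4.1   1.8   2.8 ]
pour 0
0 [-0.96  0.85  0.12  1.42  0.44  1.58  0.56]
40 [-0.73  0.54  0.04  1.73  0.14  0.99  0.8 ]
80 [-0.16  0.47 -0.28  1.98 -0.66  0.6   1.7 ]
120 [ 0.42  0.87 -0.69  2.04 -1.26  0.76  2.66]
130 [ 0.85  1.6  -1.36  2.    0.14  0.39  1.62]
pour 15
0 [-1.    0.76  0.09  1.62  0.6   1.41  0.62]
40 [-0.69  0.49  0.01  1.81  0.2   0.93  1.02]
80 [-0.12  0.51 -0.27  1.91 -0.58  0.77  1.9 ]
120 [ 0.5   0.99 -0.81  1.87 -0.74  0.88  2.32]
130 [ 0.41  1.01 -0.63  1.85 -0.97  1.08  2.55]
place -15 [-0.61  0.84  0.22  1.7   0.51  1.26  0.58] [-0.58  0.69  0.19  1.69  0.54  1.4   0.64]
place 0 [-0.66  0.77  0.24  1.87  0.69  1.08  0.61] [-0.63  0.61  0.2   1.86  0.7   1.23  0.7 ]
place 15 [-0.7   0.72  0.28  2.03  0.92  0.89  0.59] [-0.65  0.53  0.22  2.02  0.9   1.04  0.73]
```

The crop confirms the choices. The plain-metal basin is at crop (390,85), the white dish at (110,125), and the scoop at (693,172) holds the adapters. Next I refine the scoop's axis from depth and do the grasp.

```bash
cat >> h.py <<'E'
def cloud(c):
    p,d=viewer.read_camera(c); i=viewer.camera_info(c); K=i["intrinsics"]
    v,u=np.mgrid[:480,:640]; x=(u-K[0,2])/K[0,0]*d; y=(v-K[1,2])/K[1,1]*d
    P=np.stack([x,-y,-d],-1)@i["rotation"].T+i["eye"]; P[d==0]=np.nan
    return p,P
def circ(Q):
    A=np.c_[2*Q[:,:2],np.ones(len(Q))]; s=np.linalg.lstsq(A,(Q[:,:2]**2).sum(1),rcond=None)[0]
    return s[:2],np.sqrt(s[2]+s[:2]@s[:2])
E
python3 - <<'E'
from h import *
for c in("top","scene"):
    p,P=cloud(c)
    for n,ce,h,r in(("scoop",SC,.08,.05),("basin",BA,.06,.064),("dish",DI,.046,.084)):
        dd=np.hypot(P[...,0]-ce[0],P[...,1]-ce[1]); m=(abs(P[...,2]-h)<.006)&(abs(dd-r)<.014)
        print(c,n,m.sum(),circ(P[m]),np.median(P[m][:,2]))
    dd=np.hypot(P[...,0]-SC[0],P[...,1]-SC[1])
    m=(dd>.06)&(dd<.138)&(abs(P[...,2]-.074)<.012); Q=P[m]
    l=cv2.fitLine(Q[:,:2].astype(np.float32),cv2.DIST_HUBER,0,.01,.01).ravel()
    print("handle",m.sum(),l,np.degrees(np.arctan2(l[1],l[0])),np.percentile(Q[:,2],[5,50,95]))
E
```

```text
top scoop 381 (array([ 0.53978448, -0.30310672]), np.float64(0.04850001968601629)) 0.07946019189619102
top basin 518 (array([0.62569903, 0.00264147]), np.float64(0.06055251767224122)) 0.05921083720864351
top dish 879 (array([0.58008433, 0.28940202]), np.float64(0.07927378004305362)) 0.04496322133695618
handle 272 [ 0.9719753  -0.23508285  0.44522148 -0.27959168] -13.596507 [0.07158943 0.0763445  0.08055655]
scene scoop 308 (array([ 0.54123643, -0.30204368]), np.float64(0.0481643617230581)) 0.07855746505802363
scene basin 352 (array([0.62635105, 0.00413484]), np.float64(0.06086104191075003)) 0.05847259704550739
scene dish 451 (array([0.58053184, 0.29069484]), np.float64(0.0798871879630368)) 0.04467149026111883
handle 175 [ 0.9692107  -0.24623294  0.43956572 -0.2766201 ] -14.254707 [0.07097631 0.07493574 0.07785334]
```

```bash
sed -i 's/^SC=.*/SC=np.array([.5405,-.3028,0]); YAW=-14.0/; s/^BA=.*/BA=np.array([.626,.0035,0]); DI=np.array([.5805,.29,0]); L=-50/' h.py
python3 - <<'E'
from h import *
g=grasp_of(SC,YAW); p,R=tool(YAW,L,g)
env.reach(p-.1*R[:,1]+[0,0,.03],R); print(env.sense()["t"])
env.movel(p,R,rate=.1); s=env.sense(); print(s["t"],s["ee_pos"]-p,s["wrist_force"],s["joint_positions"])
w0=s["wrist_force"]
effector.grasp(60); s=env.sense(); print(s["t"],s["gripper_width"],s["wrist_force"]-w0)
env.movel(p+[0,0,.05],R,rate=.05); s=env.sense(); print(s["t"],s["gripper_width"],s["wrist_force"]-w0,s["moment"])
im,_=viewer.read_camera("scene"); cv2.imwrite("pics/s1.png",im[:,:,::-1])
im,_=viewer.read_camera("top"); cv2.imwrite("pics/t1.png",im[:,:,::-1])
print(tip_of("scene","scoop_rim"),tip_of("top","scoop_rim"))
E
```

```text
3.7
5.0667 [0.00054084 0.00037968 0.00025517] [ 0.98374017  0.84618306 -0.21852052] [-0.27928288  0.73682222  0.39432661  2.0567712   0.87401378  0.80980516
  0.62020091]
6.25 0.012242347526224558 [-1.95639266 -0.62899713  3.56123708]
7.4 0.012533706569713777 [-0.69435021 -0.18507337 -3.16929326] [ 1.39823667 -0.0023631  -0.00275674]
[{'at': [0.5437, -0.3035, 0.127], 'score': 0.55}] [{'at': [0.5398, -0.3009, 0.1242], 'score': 0.8}]
```

Run:
```python
import cv2
a=cv2.imread("pics/s1.png")[180:340,120:320]; b=cv2.imread("pics/t1.png")[180:340,360:560]
cv2.imwrite("pics/c1.png",cv2.hconcat([cv2.resize(a,(400,320)),cv2.resize(b,(400,320))]))
```

```text
(no output)
```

View pics/c1.png

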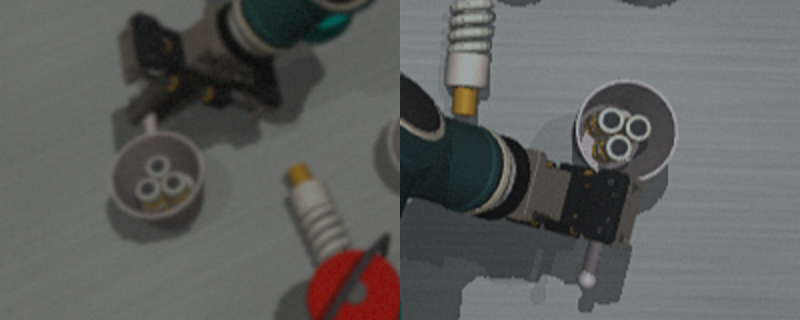

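Held with little droop: rim z is about 0.125 against an ideal 0.130. The scene crop shows the cup level at (158,185) with all the adapters inside. Now I carry it to the dish and roll to about 45° first.

```bash
cat >> h.py <<'E'
def jgo(pr,lim=.9):
    q=solver.inverse_kinematics(*pr)
    if q is None: print("no ik"); return False
    d=np.abs(np.array(q)-env.sense()["joint_positions"]).max()
    if d>lim: print("jump",d,np.round(q,2)); return False
    env.goto_joints(q); return True
E
python3 - <<'E'
from h import *
g=grasp_of(SC,YAW); g[2]=.2
env.movel(*tool(YAW,L,g),rate=.15); print(env.sense()["t"])
PY=15
g=pourgrasp(PY,1,.2,.035)
env.movel(*tool(PY,L,g),rate=.2); s=env.sense(); print(s["t"],np.round(s["joint_positions"],2),s["gripper_width"])
g=pourgrasp(PY,1,.145,.035)
env.movel(*tool(PY,L,g),rate=.1)
im,_=viewer.read_camera("scene"); cv2.imwrite("pics/s2.png",im[:,:,::-1])
print(tip_of("scene","scoop_rim"),tip_of("scene","dish"))
im,_=viewer.read_camera("top"); cv2.imwrite("pics/t2.png",im[:,:,::-1])
print(tip_of("top","scoop_rim"),env.sense()["t"])
for yaw in (0,10,15,20,30):
  print(yaw,[None if q is None else [round(float(v),2) for v in q] for q in (solver.inverse_kinematics(*tool(yaw,L+r,pourgrasp(yaw,1,.145,.035))) for r in (45,90,125))])
a=cv2.imread("pics/s2.png"); b=cv2.imread("pics/t2.png")
cv2.imwrite("pics/c2.png",cv2.hconcat([cv2.resize(a[80:320,300:540],(400,400)),cv2.resize(b[120:320,80:280],(400,400))]))
E
```

```text
8.2833
11.375 [-0.96  0.68  0.04  1.6   0.63  1.5   0.64] 0.012741781731230537
[{'at': [0.5758, 0.324, 0.151], 'score': 0.89}, {'at': [0.6224, 0.0026, 0.0005], 'score': 0.54}] [{'at': [0.5837, 0.2874, 0.002], 'score': 0.61}]
[{'at': [0.5733, 0.326, 0.1507], 'score': 0.91}] 12.325
0 [[-0.56, 0.51, -0.14, 1.77, 0.17, 0.93, 0.78], [0.21, 0.58, -0.65, 2.01, -0.69, 0.51, 1.84], [0.57, 1.04, -0.87, 2.03, -1.14, 0.66, 2.64]]
10 [[-0.53, 0.49, -0.17, 1.8, 0.2, 0.9, 0.94], [0.16, 0.59, -0.56, 1.95, -0.65, 0.69, 1.96], [0.54, 1.04, -0.82, 1.92, -0.88, 0.83, 2.45]]
15 [[-0.51, 0.48, -0.18, 1.82, 0.21, 0.89, 1.02], [0.14, 0.6, -0.52, 1.92, -0.62, 0.77, 2.01], [0.44, 0.98, -0.68, 1.87, -0.9, 0.99, 2.48]]
20 [[-0.49, 0.47, -0.2, 1.84, 0.22, 0.88, 1.11], [0.12, 0.61, -0.48, 1.88, -0.59, 0.84, 2.06], [0.38, 0.97, -0.62, 1.81, -0.85, 1.1, 2.46]]
30 [[-0.46, 0.45, -0.21, 1.87, 0.24, 0.85, 1.29], [0.09, 0.64, -0.43, 1.81, -0.51, 0.98, 2.15], [0.32, 1.0, -0.57, 1.69, -0.72, 1.28, 2.41]]
```

View pics/c2.png

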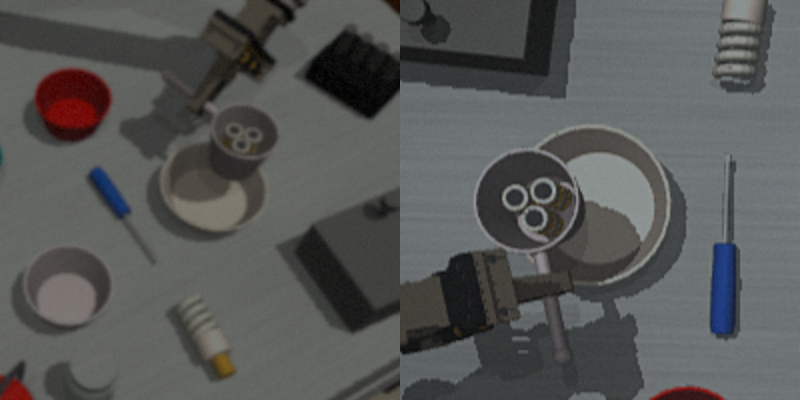

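Run:
```python
from h import *
PY=15; g=pourgrasp(PY,1,.145,.035)
for r in (15,30,45,60,75,90):
    if not jgo(tool(PY,L+r,g)): break
    s=env.sense(); print(r,round(s["t"],2),s["gripper_width"],np.round(s["wrist_force"],1))
env.pause(.2)
for c in("scene","top"):
    im,_=viewer.read_camera(c); cv2.imwrite(f"pics/{c}3.png",im[:,:,::-1])
a=cv2.imread("pics/scene3.png"); b=cv2.imread("pics/top3.png")
cv2.imwrite("pics/c3.png",cv2.hconcat([cv2.resize(a[80:320,300:540],(400,400)),cv2.resize(b[120:320,80:280],(400,400))]))
```

```text
15 12.62 0.013027202356140749 [ 0.1 -0.2 -4.5]
30 12.93 0.012211185887540344 [-1.  -1.5 -4.3]
45 13.26 0.01230814711712264 [ 0.4  0.1 -3.3]
60 13.64 0.012999576411541548 [-0.3  0.2 -2.9]
75 14.05 0.012395407504754501 [ 0.5  0.9 -4. ]
90 14.43 0.012184377855212298 [-1.   0.9 -3.1]
```

View pics/c3.png

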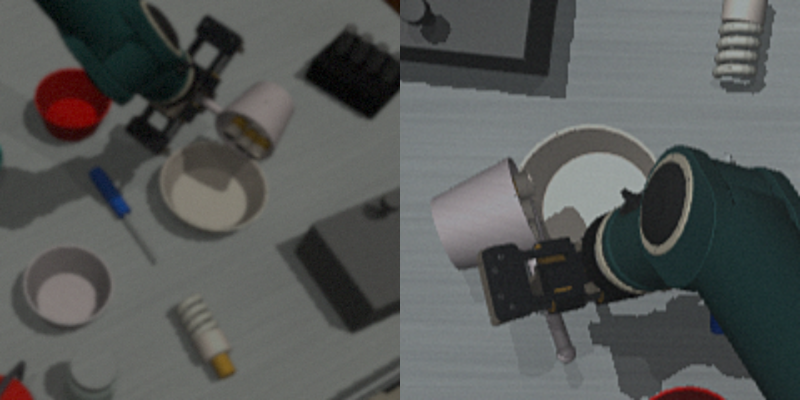

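```bash
cat > shot.py <<'E'
from h import *
def shot(n):
    o=[]
    for c,(r0,c0) in (("scene",(80,300)),("top",(120,80))):
        im,_=viewer.read_camera(c); cv2.imwrite(f"pics/{c}{n}.png",im[:,:,::-1]); o.append(cv2.resize(im[r0:r0+220,c0:c0+220,::-1],(400,400)))
    cv2.imwrite(f"pics/c{n}.png",cv2.hconcat(o))
E
python3 - <<'E'
from shot import *
PY=15; g=pourgrasp(PY,1,.145,.035)
for r in (100,108,115):
    if not jgo(tool(PY,L+r,g)): break
    env.pause(.15)
    s=env.sense(); print(r,round(s["t"],2),s["gripper_width"],np.round(s["wrist_force"],1))
env.pause(.3)
shot(4)
E
```

```text
100 15.16 0.01223506650201717 [ 0.4 -0.2 -1.5]
108 15.56 0.012100834581895835 [ 0.7  0.3 -1.7]
115 15.96 0.012720044031256981 [-0.   0.5 -1.4]
```

View pics/c4.png

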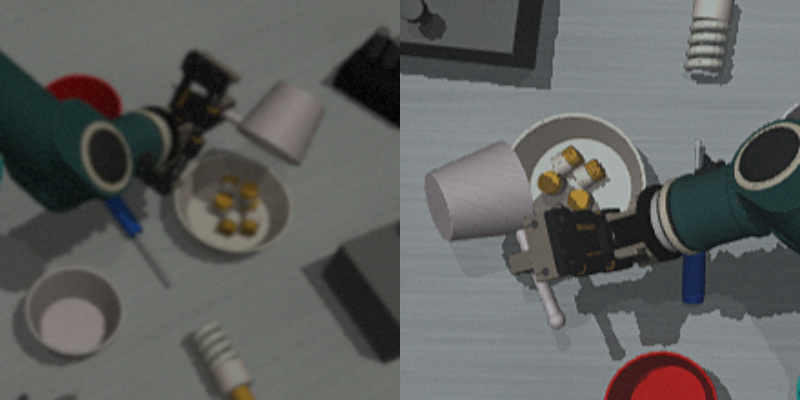

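Run:
```python
import cv2
a=cv2.imread("pics/scene4.png")[150:230,390:470]; b=cv2.imread("pics/top4.png")[180:250,135:205]
cv2.imwrite("pics/c4z.png",cv2.hconcat([cv2.resize(a,(400,400),interpolation=2),cv2.resize(b,(400,400),interpolation=2)]))
```

```text
(no output)
```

View pics/c4z.png

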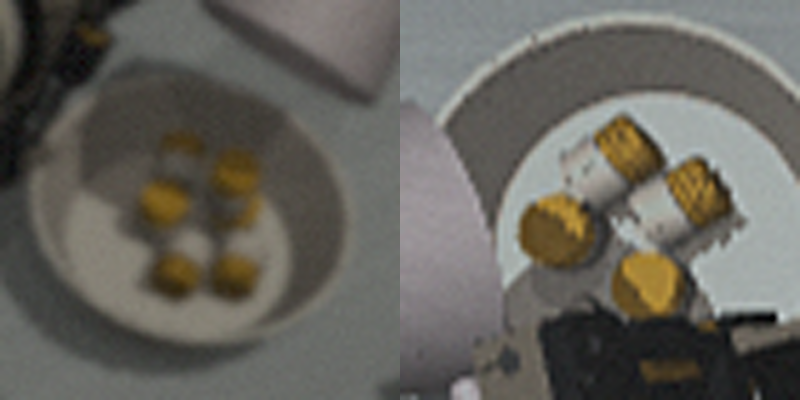

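Run:
```python
from shot import *
PY=15; g=pourgrasp(PY,1,.145,.035)
for r in (123,113,122,105,90,75,60): 
    if not jgo(tool(PY,L+r,g)): break
g=pourgrasp(PY,1,.165,.035)
for r in (45,30,15,0):
    if not jgo(tool(PY,L+r,g)): break
g=pourgrasp(PY,1,.2,.06); env.movel(*tool(PY,L,g),rate=.12)
s=env.sense(); print(round(s["t"],2),s["gripper_width"],np.round(s["wrist_force"],1),np.round(s["joint_positions"],2))
shot(5)
for c in("scene","top"):
  for n in ("adapter0_mid","scoop_rim","dish","basin"):
    print(c,n,[(np.round(r["at"],3).tolist(),round(r["score"],2)) for r in tip_of(c,n)])
```

```text
20.49 0.012423671653611364 [-0.2 -0.2 -2.8] [-1.    0.7   0.06  1.56  0.6   1.52  0.65]
scene adapter0_mid [([0.547, 0.312, 0.016], 0.56)]
scene scoop_rim [([0.567, 0.334, 0.197], 0.83)]
scene dish [([0.583, 0.29, 0.002], 0.7), ([0.475, 0.327, 0.202], 0.57), ([0.774, -0.184, 0.001], 0.48), ([0.567, 0.287, 0.026], 0.16)]
scene basin [([0.333, 0.182, -0.001], 0.86), ([0.624, 0.003, 0.002], 0.76), ([0.761, -0.345, 0.002], 0.68), ([0.355, -0.028, 0.001], 0.65)]
top adapter0_mid [([0.544, 0.309, 0.021], 0.65), ([0.565, 0.335, 0.196], 0.21)]
top scoop_rim [([0.567, 0.337, 0.194], 0.85)]
top dish [([0.582, 0.288, -0.002], 0.7)]
top basin [([0.623, 0.006, -0.0], 0.89), ([0.764, -0.35, -0.002], 0.69), ([0.333, 0.18, 0.001], 0.59), ([0.36, -0.034, -0.002], 0.58)]
```

View pics/c5.png

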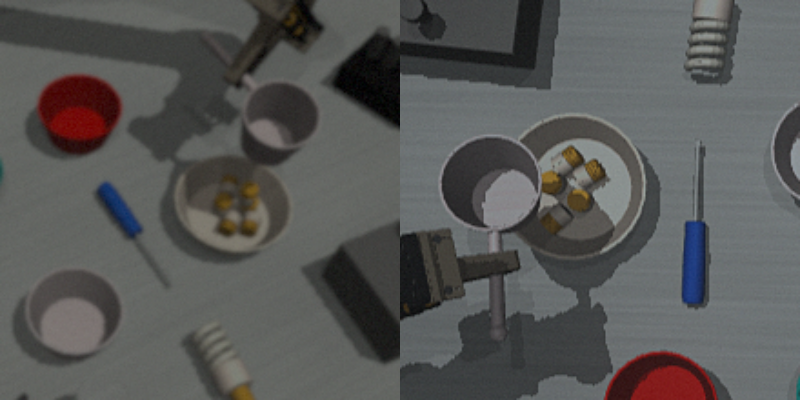

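The pour worked. The scene crop shows six brass ends in the dish around (235,205), and the scoop at (280,115) is empty. The rim sits about 14 mm low, so the scoop has swivelled in the fingers. I'll fit its pose against the depth clouds.

```bash
cat > fit.py <<'E'
from h import *
from scipy.optimize import least_squares
def seg(p,a,b):
    a=np.array(a);b=np.array(b);t=np.clip(((p-a)@(b-a))/((b-a)@(b-a)),0,1); return np.linalg.norm(p-(a+t[:,None]*(b-a)),axis=1)
def dist(Q):
    p=np.c_[np.hypot(Q[:,0],Q[:,1]),Q[:,2]]
    d=[seg(p,*s) for s in (((.036,0),(.050,.08)),((.0325,.005),(.0465,.08)),((.0465,.08),(.05,.08)),((0,.005),(.0325,.005)),((0,0),(.036,0)))]
    # handle bar
    h=np.c_[Q[:,0],np.hypot(Q[:,1],Q[:,2]-.07)]; d.append(seg(h,(-.05,.007),(-.14,.007)))
    return np.min(d,0)
def pose(x,tcp,R):   # x: swivel about jaw axis, roll about bar, slide along bar, jaw offsets
    Rn=R@(rx(L)@T0).T           # nominal scoop rot
    n=(rx(L)@T0)[:,2]
    Rs=Rn@Ro.from_rotvec(x[0]*n).as_matrix()@Ro.from_rotvec([x[1],0,0]).as_matrix()
    g=tcp-.019*R[:,1]
    return g-Rs@np.array([-G+x[2],0,.07]),Rs
def fit(n=5,verbose=True):
    s=env.sense(); tcp,R=np.array(s["ee_pos"]),np.array(s["tcp_rot"])
    Ps=[cloud(c)[1].reshape(-1,3) for c in("top","scene")]
    best=None
    for x0 in ([0,0,0],[.25,0,0],[-.25,0,0]):
        x=np.array(x0,float); 
        for w in (.02,.012,.008):
            o,Rs=pose(x,tcp,R); Q=[]
            for P in Ps:
                P=P[np.isfinite(P).all(1)]; q=(P-o)@Rs
                m=(np.hypot(q[:,0],q[:,1])<.062)&(q[:,2]>-.01)&(q[:,2]<.092)
                P=P[m]; P=P[dist((P-o)@Rs)<w]; Q.append(P)
            Q=np.vstack(Q)
            f=lambda x:(lambda p: dist((Q-p[0])@p[1]))(pose(x,tcp,R))
            r=least_squares(f,x,loss='soft_l1',f_scale=.002,x_scale=[.1,.1,.01]); x=r.x
        sc=len(Q)/(np.mean(f(x))+.002)
        if best is None or sc>best[0]: best=(sc,x,len(Q),np.median(f(x)))
    x=best[1]; o,Rs=pose(x,tcp,R)
    if verbose: print("fit x",np.round(x,3),"n",best[2],"med",best[3],"o",np.round(o,4),"rim",np.round(o+.08*Rs[:,2],4),"tilt",np.arccos(Rs[2,2]),"z",np.round(Rs[:,2],3),"yaw",np.degrees(np.arctan2(Rs[1,0],Rs[0,0])))
    return x
def tool_for(x,cup,yaw):  # tool pose putting scoop upright at cup
    n=(rx(L)@T0)[:,2]
    M=Ro.from_rotvec(x[0]*n).as_matrix()@Ro.from_rotvec([x[1],0,0]).as_matrix()
    R=rz(yaw)@M.T@rx(L)@T0
    g=np.asarray(cup)+rz(yaw)@np.array([-G+x[2],0,.07])
    return g+.019*R[:,1],R
E
python3 - <<'E'
from fit import *
x=fit(); x=fit(); 
for yaw in (-15,0,15): print(yaw,[solver.inverse_kinematics(*tool_for(x,BA+[0,0,h],yaw)) is not None for h in (.005,.1,.13)])
print(env.sense()["t"])
E
```

```text
fit x [ 0.191  0.138 -0.001] n 4174 med 0.000932454833782042 o [0.5577 0.3443 0.121 ] rim [0.5685 0.3352 0.1997] tilt 0.1773907481120656 z [ 0.135 -0.113  0.984] yaw 6.573402409955204
fit x [ 0.19   0.136 -0.001] n 4176 med 0.0009268619699217119 o [0.5579 0.3443 0.121 ] rim [0.5686 0.3354 0.1998] tilt 0.17556659358649007 z [ 0.134 -0.111  0.985] yaw 6.62112870171856
-15 [True, True, True]
0 [True, True, True]
15 [True, True, True]
21.1917
```

Run:
```python
from fit import *
x=fit(verbose=False)
s=env.sense(); p=np.array(s["ee_pos"])
env.movel(p+[0,0,.02],rate=.1)
env.movel(*tool_for(x,BA+[0,0,.14],0),rate=.15); print(env.sense()["t"])
x=fit()
env.movel(*tool_for(x,BA+[0,0,.085],0),rate=.1); env.pause(.2)
x=fit()
s=env.sense(); print(s["t"],np.round(s["wrist_force"],2),np.round(s["moment"],3))
for c in("top","scene"):
    p,P=cloud(c); dd=np.hypot(P[...,0]-BA[0],P[...,1]-BA[1]); m=(abs(P[...,2]-.06)<.005)&(abs(dd-.061)<.012); print(c,m.sum(),circ(P[m]))
    cv2.imwrite(f"pics/{c}6.png",p[:,:,::-1])
a=cv2.imread("pics/scene6.png"); b=cv2.imread("pics/top6.png")
cv2.imwrite("pics/c6.png",cv2.hconcat([cv2.resize(a[160:320,240:400],(400,400)),cv2.resize(b[120:280,230:390],(400,400))]))
```

```text
23.9917
fit x [ 0.196  0.133 -0.001] n 4434 med 0.0009286619128624316 o [0.6261 0.0038 0.1397] rim [0.6263 0.004  0.2197] tilt 0.0036354360311646847 z [0.003 0.003 1.   ] yaw -0.17707522275693433
fit x [ 0.196  0.127 -0.001] n 4021 med 0.0009301124846648303 o [0.6263 0.0032 0.0856] rim [0.6262 0.0036 0.1656] tilt 0.005301251511274423 z [-0.001  0.005  1.   ] yaw -0.011605479644337257
25.0917 [ 0.7   0.2  -1.86] [ 1.104  0.36  -0.047]
top 257 (array([0.62611268, 0.0027774 ]), np.float64(0.06103867323327714))
scene 208 (array([0.62649222, 0.00405301]), np.float64(0.060913548323463365))
```

View pics/c6.png

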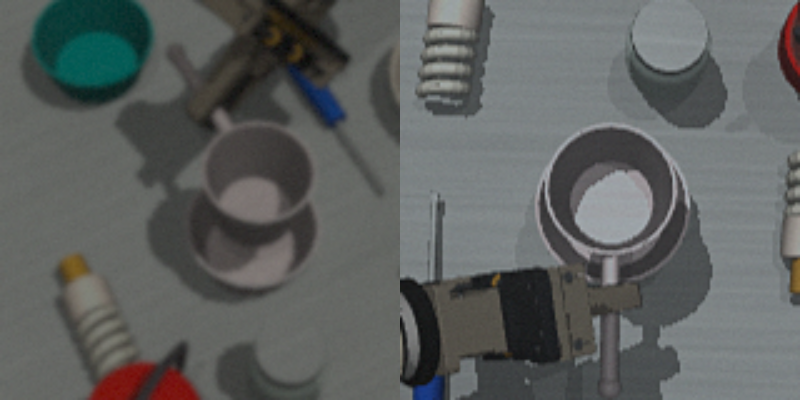

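Scene and top both show the scoop centred over the basin: scoop axis (0.626, 0.003), basin (0.626, 0.0035), tilt about 0.005 rad. I'm lowering it and feeling for the floor.

Run:
```python
from fit import *
x=fit(verbose=False)
env.movel(*tool_for(x,BA+[0,0,.045],0),rate=.06)
env.movel(*tool_for(x,BA+[0,0,.016],0),rate=.03); env.pause(.2)
w=lambda:np.mean([ (env.pause(.02),env.sense())[1]["wrist_force"] for _ in range(5)],0)
w0=w(); print(env.sense()["t"],w0)
x=fit()
p0=np.array(env.sense()["ee_pos"]); p,R=tool_for(x,BA+[0,0,.016],0)
for k in range(1,18):
    env.movel(p-[0,0,.001*k],R,rate=.008)
    f=w(); print(k,round(env.sense()["t"],2),np.round(f-w0,2),np.round(env.sense()["ee_pos"][2]-p0[2],4))
    if f[2]-w0[2]>4: break
x=fit()
from shot import shot
for c in("top","scene"):
    im,_=viewer.read_camera(c); cv2.imwrite(f"pics/{c}7.png",im[:,:,::-1])
a=cv2.imread("pics/scene7.png"); b=cv2.imread("pics/top7.png")
cv2.imwrite("pics/c7.png",cv2.hconcat([cv2.resize(a[160:320,240:400],(400,400)),cv2.resize(b[120:280,230:390],(400,400))]))
```

```text
27.5167 [ 0.12784748  0.19381511 -1.93942291]
fit x [ 0.195  0.104 -0.001] n 3589 med 0.0009414886313687912 o [0.6258 0.0029 0.0161] rim [0.6258 0.0036 0.0961] tilt 0.008920234707370911 z [-0.     0.009  1.   ] yaw 0.0023194178321976925
1 28.0 [ 0.04 -0.22 -0.54] -0.0012
2 28.36 [-0.13 -0.32  0.67] -0.0023
3 28.72 [-0.39 -0.    0.17] -0.0032
4 29.07 [-0.15 -0.15  0.62] -0.0042
5 29.43 [-0.06 -0.33 -0.32] -0.0052
6 29.79 [ 0.05 -0.41  0.17] -0.0062
7 30.15 [ 0.09 -0.3   0.06] -0.0073
8 30.51 [-0.1 -0.2  0.7] -0.0082
9 30.87 [-1.07  0.4   2.31] -0.009
10 31.23 [-2.88  0.52  5.12] -0.01
fit x [ 0.182  0.094 -0.001] n 3652 med 0.000952962994473629 o [0.6265 0.0034 0.0068] rim [0.6259 0.0043 0.0868] tilt 0.01341478710751004 z [-0.007  0.011  1.   ] yaw 0.5918532613012972
```

View pics/c7.png

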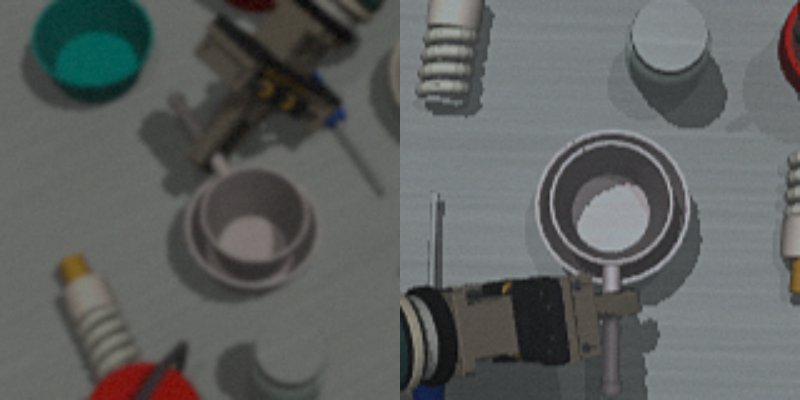

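Contact came at an underside height of about 6.8 mm by the fit, where the floor is 5 mm. The upward force is 5 N, the scoop is upright (0.013 rad) and the axes agree to about 1 mm. I'm holding briefly, then releasing and backing off.

Run:
```python
from fit import *
env.pause(.3); s=env.sense(); print(np.round(s["wrist_force"],2))
p,R=np.array(s["ee_pos"]),np.array(s["tcp_rot"])
env.movel(p-[0,0,.0005],R,rate=.008); env.pause(.3); print(np.round(env.sense()["wrist_force"],2))
effector.release(); env.pause(.2); s=env.sense(); print(s["t"],s["gripper_width"],np.round(s["wrist_force"],2))
env.movel(p-.08*R[:,1],R,rate=.06)
q=np.array(env.sense()["ee_pos"]); env.movel(q+[-.03,0.03,.13],R,rate=.15); env.pause(.3)
print(env.sense()["t"])
for c in("top","scene"):
    im,P=cloud(c); cv2.imwrite(f"pics/{c}8.png",im[:,:,::-1])
    for n,ce,h,r in(("scoop",BA,.085,.049),("basin",BA,.06,.062),("dish",DI,.046,.082)):
        dd=np.hypot(P[...,0]-ce[0],P[...,1]-ce[1]); m=(abs(P[...,2]-h)<.006)&(abs(dd-r)<.011); Q=P[m]
        A=np.c_[Q[:,:2]-Q[:,:2].mean(0),np.ones(len(Q))]; k=np.linalg.lstsq(A,Q[:,2],rcond=None)[0]
        print(c,n,len(Q),np.round(circ(Q)[0],4),"z",round(float(k[2]),4),"slope",np.round(k[:2],3))
    print(c,[np.round(tip_of(c,n)[0]["at"],3).tolist() for n in("scoop","dish") if tip_of(c,n)])
a=cv2.imread("pics/scene8.png"); b=cv2.imread("pics/top8.png")
cv2.imwrite("pics/c8.png",cv2.hconcat([cv2.resize(a[120:320,280:480],(400,400)),cv2.resize(b[120:320,130:330],(400,400))]))
```

```text
[-2.77  1.33  3.37]
[-2.55  1.29  5.01]
33.7 0.09168473454959657 [ 0.68 -0.09  0.15]
36.55
top scoop 379 [0.6248 0.0047] z 0.0845 slope [-0.002 -0.001]
top basin 488 [0.6257 0.0027] z 0.0592 slope [-0.003 -0.003]
top dish 707 [0.5801 0.2896] z 0.0449 slope [-0.004 -0.   ]
top [[0.623, 0.007, 0.005], [0.583, 0.291, -0.001]]
scene scoop 272 [0.6261 0.0059] z 0.0835 slope [ 0.012 -0.007]
scene basin 239 [0.6262 0.0042] z 0.059 slope [ 0.008 -0.002]
scene dish 471 [0.5806 0.2907] z 0.0445 slope [ 0.008 -0.009]
scene [[0.628, 0.004, 0.005], [0.583, 0.29, 0.004]]
```

View pics/c8.png

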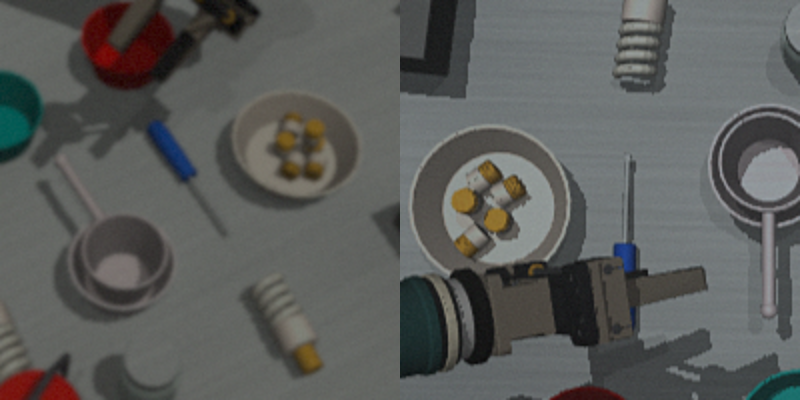

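Run:
```python
from h import *
p=np.array(env.sense()["ee_pos"]); env.movel(p+[-.08,-.05,.06],rate=.15); env.pause(.2)
o=[]
for c,(r,u) in(("scene",(160,390)),("top",(175,130))):
    im,P=cloud(c); n=95
    o.append(cv2.resize(im[r:r+n,u:u+n,::-1],(400,400),interpolation=2))
    d=np.hypot(P[...,0]-DI[0],P[...,1]-DI[1]); m=(d<.07)&(P[...,2]>.022)&(P[...,2]<.12)
    print(c,np.bincount((P[m][:,2]*200).astype(int)))
    k,l,st,ce=cv2.connectedComponentsWithStats(m.astype(np.uint8))
    for i in range(1,k):
        if st[i,4]>8: Q=P[l==i]; print(st[i,4],np.round(Q.mean(0),3),np.round(ce[i]))
cv2.imwrite("pics/c9.png",cv2.hconcat(o)); print(env.sense()["t"])
```

```text
scene [  0   0   0   0 104 238 137  57  12  10  11  16  30  36   2]
10 [0.514 0.307 0.025] [417. 175.]
184 [0.554 0.302 0.031] [424. 185.]
40 [0.525 0.261 0.026] [405. 184.]
368 [0.597 0.3   0.039] [434. 195.]
11 [0.57  0.357 0.025] [445. 182.]
12 [0.642 0.319 0.025] [449. 208.]
top [  0   0   0   0 206 376 273  97  16  10  11   6  34  82   5]
74 [0.638 0.322 0.026] [162. 195.]
41 [0.645 0.271 0.026] [187. 192.]
490 [0.597 0.296 0.04 ] [172. 214.]
36 [0.606 0.352 0.027] [147. 209.]
11 [0.611 0.23  0.025] [206. 208.]
84 [0.552 0.346 0.026] [149. 235.]
127 [0.565 0.284 0.035] [178. 229.]
172 [0.544 0.311 0.029] [165. 239.]
25 [0.528 0.249 0.025] [195. 248.]
17 [0.514 0.302 0.025] [170. 254.]
38.2417
```

View pics/c9.png

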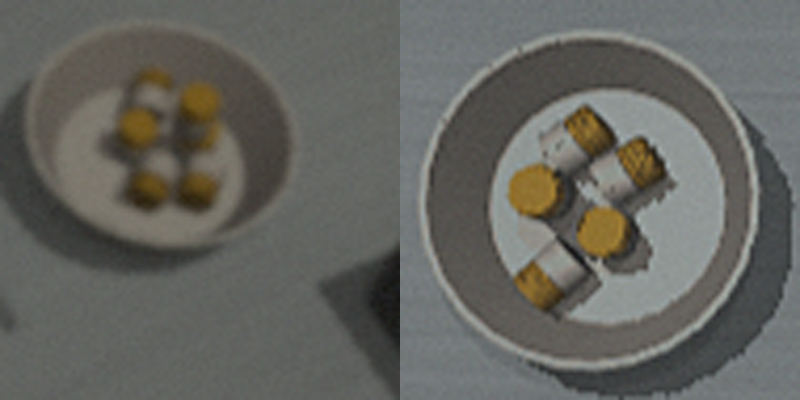

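Run:
```python
from h import *
im,P=cloud("top"); d=np.hypot(P[...,0]-DI[0],P[...,1]-DI[1]); m=(d<.07)&(P[...,2]>.058)&(P[...,2]<.1)
print(m.sum(),np.median(P[m],0),np.hypot(*(np.median(P[m],0)[:2]-DI[:2])),env.sense()["t"])
workorder.finish_job()
```

```text
125 [0.58121345 0.31081411 0.06628766] 0.020826336265548254 38.2917
the job is handed in; nothing more can be done
```

I gripped the scoop leaning 50° about its bar at 60 N and poured low over the white dish, rolling to about 115–123° with short jogs. I then lowered the emptied scoop into the plain-metal basin until I felt about 5 N, released it and backed off. I handed the job in at about 38 s; it reports no verdict.

**Adapters:** The scoop is empty, and all six show in the dish in the scene picture. The top picture shows only five because one adapter stands on another. The upper one's top face is at 66 mm, so its middle is about 51 mm up, inside the 62 mm limit but the closest margin of the six.

**Scoop in the basin:** The axes agree to about 2 mm, and the rim is at about 84 mm (85 mm expected), so the scoop is standing on the floor. The measured tilt is about 0.01 rad.

**Dish and basin:** Both are where they started, to within about 1 mm.

**Bystanders:** I judged these only from the pictures, where they looked unmoved; I did not measure them.

**Disagreements along the way:** The scoop swivelled about 0.19 rad in the fingers and rolled about 0.13 rad. I fitted this from the depth images and corrected for it before placing the scoop.

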